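Unstrap the paint tin from its travel carrier and put it in the desk rack

ROBOT

A 6-joint arm with a two-finger parallel gripper is mounted at the origin on the work surface. World frame = base frame: x ahead of the robot, y to its left, z up, the work surface at z = 0. Lengths are in mm, angles in degrees, forces in N, time in s.
With the tool pointing down it reaches from about 275 to 750 mm from the base axis. Payload 10.2 kg.
Tool frame: the origin (TCP) lies between the finger pads; the fingertips stand 19 mm ahead of it and the grasp point (between the pads) is the TCP; z points along the fingers, y is the line along which they close (so a half turn about z gives the same grasp; the last joint's range is limited). The gripper opens to 88 mm and grips with 3 to 60 N. Pads are 18 mm wide; open, the fingers measure 123 mm over their backs; the gripper's body (75 mm by 187 mm) begins 45 mm behind the grasp point.
Start: joints at [58.992, 17.928, 85.812, -0, 76.261, -12.8], TCP at [164.064, 498.713, 257.72] pointing down, gripper open.
Joint ranges: [-168.41, 168.41], [-55.51, 124.54], [10.69, 146.95], [-70.63, 250.63], [1, 178], [-165.06, 165.06]. Speed limits (degrees/s): [136.94, 136.94, 172.46, 180, 180, 180].

INTERFACE

Orientations are given as [roll, pitch, yaw] about the fixed x, y, z axes, in that order (R = Rz(yaw) Ry(pitch) Rx(roll)).
In Python, from station import * gives the robot as it stands.
- The arm moves only by the tool carry_out, never from a script. Its argument "commands" is a list of rows, each a list of 7 numbers: the opening, from 0 (shut) to 1 (fully open), then the shift along the tool's x, y, z in mm, then the turn, a rotation vector about the tool's x, y, z in rad. In form: [[jaw, x, y, z, rx, ry, rz], ...]. A call has 1 to 5 rows; each row is the pose to reach, as a shift and turn from the pose commanded when the call began, along the tool's axes at that moment; what a row does not reach only later rows make up. A row lasts 1/8 s, in which the tool goes at most 62.5 mm and 10.7 degrees, less where a joint would pass 70% of its speed; a pose out of reach is approached as far as the arm can. A call with a gripper value outside its range is refused whole. The fingers move at their own pace and stop on an object; "newtons" is the grip in N (left out, the last holds). Time passes only in rows, so rows that repeat a pose let the fingers close. It gives the time, the measured TCP pose, the force, the opening and the grip force at its end, in the units of the state.
- get_state(): the state, without advancing time (a new reading comes with each control period).
- capture(name): name is "scene" or "top" or "wrist"; returns a dict with "frame" (420x560x3 uint8, blue, green, red), "intrinsics" (3x3 intrinsics, pixels), "R" (3x3) and "t" (3): a world point X has camera coordinates R X + t; the wrist camera has in their place "T_tool_cam" (4x4, takes a point from camera to tool coordinates, whose origin is the TCP and whose axes are the flange's). Camera axes: x right, y down, z forward; pixel columns grow to the right and rows downward; lengths in mm; the calibration is good to about 2 mm. A picture is of the moment at which its call begins: read the wrist's pose just before it. There is no depth.
- sign_off(): hands the job in; it is judged then, once.
The state is a dict: "t": time; "q": joint angles; "qvel": joint speeds; "effort": joint torques, N m; "ee_pos": TCP position; "eef_rot": TCP orientation; "wrist_force": force on the tool from outside, world axes, zero at the start; "moment": the same for the moment, N m; "gripper_width": finger opening in mm; "finger_force": force on a finger pad.
Only numpy, scipy, OpenCV 4.12 (cv2) and the standard library are available. Lean on these libraries where they do the work, as an engineer would, in place of code of your own. Each camera call takes 0.05 s, during which the arm holds its last target. There are 200 camera calls.

TASK

The dark paint tin is strapped into the wooden travel carrier: slide the little safety tab on its corner outward, clear of the steel hold-down flap, then lift the flap by its loop handle and lay it right back past upright, and leave it open. Take the tin out and put it in the empty middle bay of the plywood desk rack, lowered (not dropped) so that it stands flat on the bay's floor between the partitions with its narrow side across the bay and not sticking out in front or behind; the bay has no room for fingers beside the tin's broad faces, so set it down on the board on the way and take it again by its narrow ends. Do not disturb the other things on the table.

Things in the scene. Friction and masses are not known exactly. Their poses are not given: they have to be found in the camera images.
- carrier: pale wooden travel carrier, fixed. Origin: underside, below the centre of the tin's place. Base x -41..91, y -64..48, 8 mm thick (mm). Tin stands between end walls (inner faces y = -29, 29; 60 mm wide, tops z = 89); sills at x = -26, 26 are only 22 high, so here the tin is gripped across its 34 mm depth, along carrier x. Guide block of the safety tab: x 38..84, y -61..-43, top z = 94
- tab (a joint): safety tab, slide (m): 0 = fully over the flap (locked), 0.026 = fully out (end stop); starts at 0 to 0.004; moves along carrier +x as it grows; 1.5 N of friction, stays where left. Its flat tongue lies 1.5 mm above the flap, overlapping it by 16 mm at 0: above 0.018 it is clear; while it overlaps, the flap cannot lift
- tab_fin (a point): centre of the tab's upright aluminium thumb fin, 8 mm (carrier x) x 14 mm (carrier y) x 22 mm high; 111.5 mm above the table, fin top 11 mm higher, tongue top 11 mm lower; the tongue and guide block below are 14 and 18 mm wide in y. At tab = 0 it is at carrier x = 48, y = -52 mm
- flap (a joint): steel hold-down flap (the main latch), hinge (rad): 0 = closed, level over the tin (plate 60 mm wide, 4 mm thick); grows as the handle end swings up and over towards carrier +y; 1.57 = upright, 1.95 = end stop; open, its handle stands up to 250 mm above the table: lift the tin over or round it. Stiff hinge (0.15 N m): stays where left
- flap_grip (a point): centre of the flap's loop handle: round steel bar 10 mm thick, 62 mm long along carrier x, 153 mm from the hinge, joined to the plate by two 8 mm rods at carrier x = -27 and 27; the loop's opening is 46 mm in x and 47 mm from bar to plate. Closed, it is at carrier y = -112 mm, 92 mm above the table, free space below it
- flap_hinge (a point): centre of the flap's hinge, carrier x = 0, y = 41, z = 92 mm; the hinge axis runs along carrier x
- carrier_floor (a point): centre of the carrier's floor, on which the tin starts (8 mm above the table)
- tin: dark steel paint tin, a closed upright box 34 mm (its x) x 50 mm (its y) x 80 mm high, 0.11 to 0.22 kg. Origin: centre of its underside. It starts upright in the carrier under the flap, its x along carrier x
- rack: plywood desk rack, fixed, 3 bays in a row along its y. Origin: underside centre. Base 100 x 158 x 5 mm; partitions 5 mm thick, 72 mm long in rack x, tops at z = 91 mm. The two outer bays are taken (by a lower dark tin, 65 mm, and a cardboard box, 75 mm high)
- rack_bay (a point): centre of the floor of the empty middle bay, axes as the rack's, 5 mm above the table. 46 mm wide in rack y between partitions, open towards -x and +x. The tin goes in with its 50 mm side (tin y) along rack x and its 34 mm side across, either way round; gripped there by its ends, fingers closing along rack x
- board: flat brown board, fixed, 200 (x) x 150 (y) x 4 mm, in the middle between carrier and rack, clear: room to set the tin down. Origin: underside centre, its top 4 mm above that
- eraser: white block eraser, 22 x 40 x 13 mm, lying near the carrier
- tape: roll of paper tape, 64 mm across, 20 mm high, lying near the rack
- brush: flat wash brush with a black handle, 200 mm long, lying near the robot on its right
- mug: white mug, 72 mm across, 85 mm high, beyond the board to the left
- inkjar: ink jar, 52 mm across, 65 mm high, beyond the board to the right
- gouache: small white paint jar, 36 mm across, 50 mm high, just beyond the board
- graphite: wooden stick, 120 x 16 x 12 mm, lying near the robot on its left
Things that resemble listed ones, but are neither listed nor needed, are in the scene too. Leave any turquoise look-alike of the carrier alone.

How it is judged (in metres and radians):
On the way, in this order (a step that is already met when the one before it is completed fails the run):
1. the safety tab is slid clear of the flap while the flap is still closed (value of joint tab above 0.017 m and value of joint flap below 0.1 rad), for 0.1 s.
2. the flap is lifted past upright, with the tin still in the carrier (value of joint flap above 1.58 rad and distance between tin and carrier_floor below 0.02 m), for 0.1 s.
3. the tin is set down upright on the board and let go (x of tin in the frame of board between -0.1 and 0.1 m and y of tin in the frame of board between -0.075 and 0.075 m and z of tin in the frame of board below 0.01 m and angle between tin's own z axis and vertical below 0.1 rad and contact force between the fingers and tin below 0.05 N), for 0.1 s.
At the end, for the whole second after the job is handed in: tin upright (0.08 rad) and at rest on the middle bay's floor (within 5 mm), its long side along the bay (0.3 rad), centred within 15 mm front to back and 12 mm sideways; flap left open (over 1.5 rad), tab out (over 16 mm) (x of tin in the frame of rack_bay between -0.015 and 0.015 m and y of tin in the frame of rack_bay between -0.012 and 0.012 m and z of tin in the frame of rack_bay below 0.005 m and angle between tin's own z axis and vertical below 0.08 rad and angle between the y axis of tin and the x axis of rack_bay, either way round below 0.3 rad and linear speed of tin below 0.02 m/s and value of joint flap above 1.5 rad and value of joint tab above 0.016 m); the robot touches nothing.
It fails at once if a bystander is shifted by more than 40 mm (distance of any of eraser, tape, brush, mug, inkjar, gouache, graphite from where it was at the start of the episode above 0.04 m).
It fails at once if the tin is dropped into the bay from more than 15 mm (horizontal distance between tin and rack_bay below 0.03 m and z of tin in the frame of rack_bay above 0.015 m and contact force between the fingers and tin below 0.02 N).
It also fails if it takes over 72 s, if anything falls off the work surface, if the arm or the gripper's body presses on something with over 40 N, if the wrist force passes 120 N, or if a joint passes its speed limit or range.

## Working session

There is one attempt and no reset: what is moved stays moved. The work goes in short steps, Python scripts to look and compute and a tool call to move; the robot and the scene stay as the last step left them, time stands still between calls to the robot, and variables do not carry over. Pictures are saved under pics/ and viewed, at most 10 in all, crops included, and the job is handed in when it is done.

Besides the shell and the picture viewer there is one more tool, called after "Emit:" in YAML: its name, and indented under it one key for each argument. carry_out: Moves the arm, as the interface text tells. Its arguments: {"type":"object","properties":{"commands":{"type":"array","items":{"type":"array","items":{"type":"number"}}},"newtons":{"type":"number"}},"required":["commands"]}

```bash
mkdir -p pics; ls; python3 - <<'E'
from station import *
import cv2,numpy as np
s=get_state();print({k:np.round(v,2).tolist() for k,v in s.items()})
import pickle
d={}
for n in("scene","top"):
    c=capture(n);d[n]=c;print(n,c["intrinsics"],np.round(c["R"],3),c["t"])
    cv2.imwrite(f"pics/{n}0.png",cv2.resize(c["frame"],(800,600),interpolation=cv2.INTER_CUBIC))
pickle.dump(d,open("cal.pkl","wb"))
E
```

```text
pics
{'t': 0.0, 'q': [58.99, 17.96, 85.85, 0.0, 76.26, -12.8], 'qvel': [-0.03, -0.04, -0.0, 0.1, -0.07, -0.04], 'effort': [0.0, -40.22, -25.23, 0.07, 0.04, -0.0], 'ee_pos': [163.93, 498.53, 257.18], 'eef_rot': [-179.93, -0.02, 161.79], 'wrist_force': [-0.19, 0.3, 0.23], 'moment': [-0.03, -0.01, -0.01], 'finger_force': 0.0, 'gripper_width': 88.29}
scene [[513.24530666   0.         276.81742966]
 [  0.         513.24530666 218.45679663]
 [  0.           0.           1.        ]] [[-0.38   0.925 -0.007]
 [ 0.624  0.251 -0.74 ]
 [-0.683 -0.286 -0.673]] [ 226.81446923 -195.53271781 1722.00342116]
top [[463.11067012   0.         275.04581422]
 [  0.         463.11067012 213.84100676]
 [  0.           0.           1.        ]] [[ 0.006 -1.     0.001]
 [-0.992 -0.006 -0.129]
 [ 0.129 -0.001 -0.992]] [ -52.34490102  444.05809653 1146.11015878]
```

View pics/top0.png

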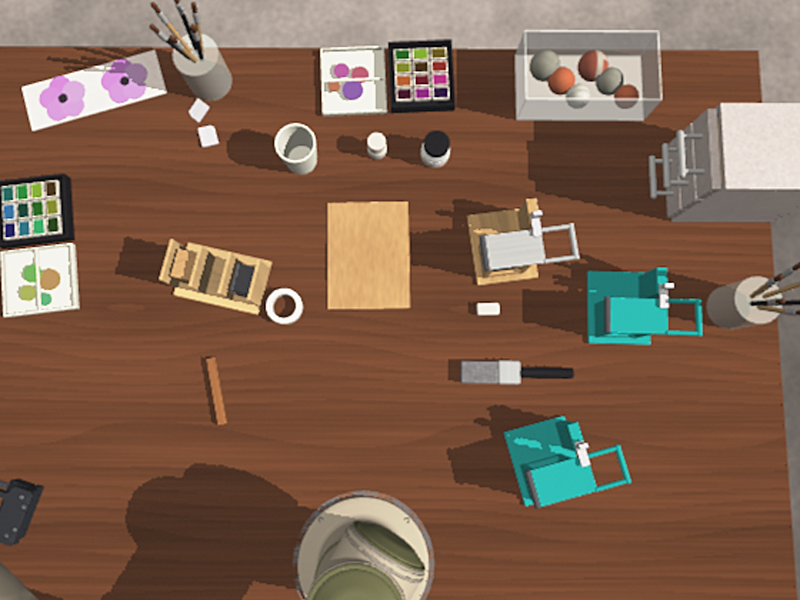

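View pics/scene0.png

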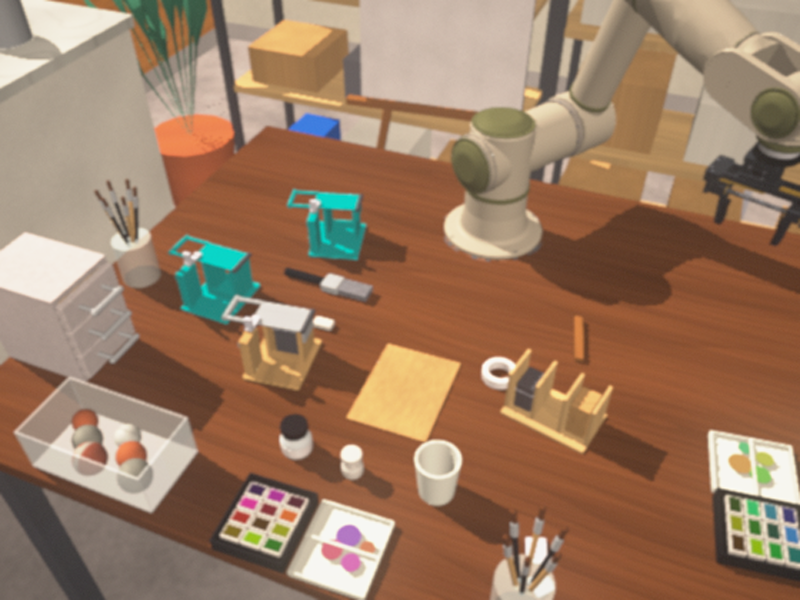

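The wooden carrier is at top (505,240). The turquoise ones at (645,305) and (567,460) are look-alikes, so I'll leave them. The rack is at (215,275), and the board at (368,255). Next I'll enlarge the carrier and rack.

```bash
python3 - <<'E'
import pickle,cv2,numpy as np
d=pickle.load(open("cal.pkl","rb"))
def crop(n,x,y,w=100,h=75):
    return cv2.resize(d[n]["frame"][y:y+h,x:x+w],(400,300),interpolation=cv2.INTER_CUBIC)
a=np.vstack([np.hstack([crop("top",315,132),crop("top",102,158)]),np.hstack([crop("scene",145,200),crop("scene",335,240)])])
cv2.imwrite("pics/crop1.png",a)
E
```

```text
(no output)
```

View pics/crop1.png

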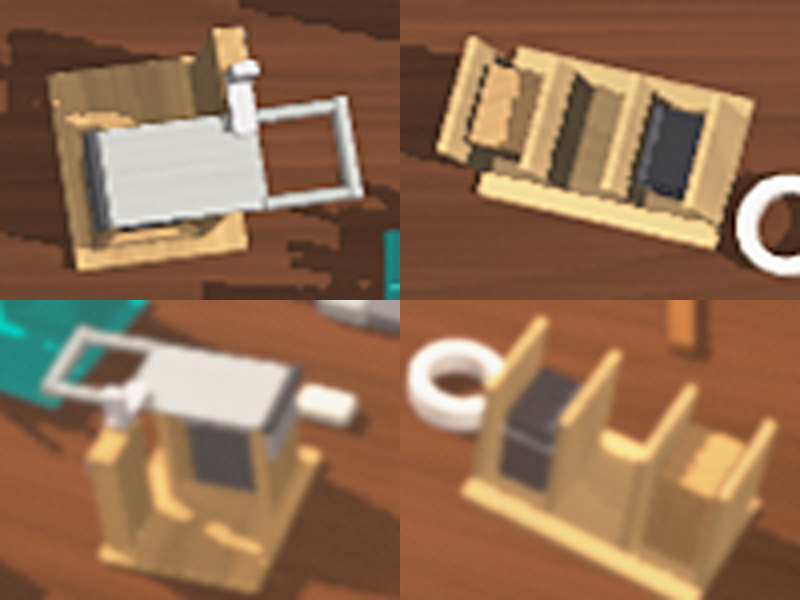

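```bash
cat > h.py <<'E'
import pickle,cv2,numpy as np
from scipy.optimize import least_squares
d=pickle.load(open("cal.pkl","rb"))
def proj(n,X):
    c=d[n];p=(c["R"]@np.asarray(X).T).T+np.ravel(c["t"]);q=(c["intrinsics"]@p.T).T;return q[:,:2]/q[:,2:]
def Rz(a):
    a=np.radians(a);return np.array([[np.cos(a),-np.sin(a),0],[np.sin(a),np.cos(a),0],[0,0,1]])
def fit(obs,x0):
    # obs: (cam, local xyz, pixel)
    def f(p):
        return np.concatenate([(proj(n,[Rz(p[2])@np.array(L,float)+[p[0],p[1],0]])[0]-u) for n,L,u in obs])
    r=least_squares(f,x0,loss="soft_l1");return r.x,r.fun.reshape(-1,2)
def px(u,ox,oy,s=4): return np.array([(u[0]+.5)/s-.5+ox,(u[1]+.5)/s-.5+oy])
def pixray(n,u,z):
    c=d[n];K=c["intrinsics"];R=c["R"];t=np.ravel(c["t"])
    v=R.T@np.linalg.solve(K,[u[0],u[1],1]);o=-R.T@t;return o+v*(z-o[2])/v[2]
E
python3 - <<'E'
from h import *
T=lambda u:px(u,315,132); S=lambda u:px(u,145,200)
obs=[("top",(31,-112,97),T((343,99))),("top",(-31,-112,97),T((360,194))),
("top",(91,48,8),T((50,74))),("top",(-41,48,0),T((78,271))),("top",(-41,-64,0),T((247,250))),
("scene",(31,-112,92),S((48,88))),("scene",(-31,-112,92),S((83,32))),("scene",(91,-64,8),S((101,252))),("scene",(91,48,0),S((258,292))),("scene",(-41,48,8),S((321,153)))]
p,r=fit(obs,[500,-200,0]);print(p);print(np.round(r,1))
for n in("top","scene"): print(fit([o for o in obs if o[0]==n],p)[0])
for L in((52,-52,122.5),(44,-52,122.5)): print(proj("top",[Rz(p[2])@np.array(L,float)+[p[0],p[1],0]]), (px((243,68),315,132)))
T=lambda u:px(u,102,158); S=lambda u:px(u,335,240)
# board
for u in((327,202),(410,202),(410,309),(328,309)): print("board",pixray("top",np.array(u)*.7,4))
a=cv2.resize(d["top"]["frame"][158:233,104:204],(800,600),interpolation=cv2.INTER_CUBIC);cv2.imwrite("pics/rack.png",a)
for n,u in dict(mug=(295,155),ink=(435,152),gou=(376,148),eraser=(488,309),tape=(284,306),brush=(515,372)).items(): print(n,pixray("top",np.array(u)*.7,0))
E
```

```text
[ 533.41312653 -245.65102988    7.92046838]
[[-0.4 -0.6]
 [-0.4  0.5]
 [-0.1 -0. ]
 [-0.   0.3]
 [ 0.1  0. ]
 [-0.1  0.4]
 [ 0.5 -0.4]
 [-1.   0.3]
 [-0.3 -0. ]
 [-0.2 -1.3]]
[ 533.63055681 -246.0710839     7.74979332]
[ 533.45921524 -244.98360676    8.0462668 ]
[[376.47578164 147.73882178]] [375.375 148.625]
[[377.01499721 150.98768751]] [375.375 148.625]
board [640.03076516  73.32636581   4.        ]
board [640.96912533 -80.3143723    4.        ]
board [441.33838645 -80.7845265    4.        ]
board [440.46691202  67.81571405   4.        ]
mug [731.52654657 135.40257388   0.        ]
ink [ 739.00894535 -127.10724288    0.        ]
gou [ 7.46129715e+02 -1.63265074e+01  2.27373675e-13]
eraser [ 442.66965768 -222.76822429    0.        ]
tape [445.9929686  148.33878124   0.        ]
brush [ 328.87339127 -269.82407698    0.        ]
```

View pics/rack.png

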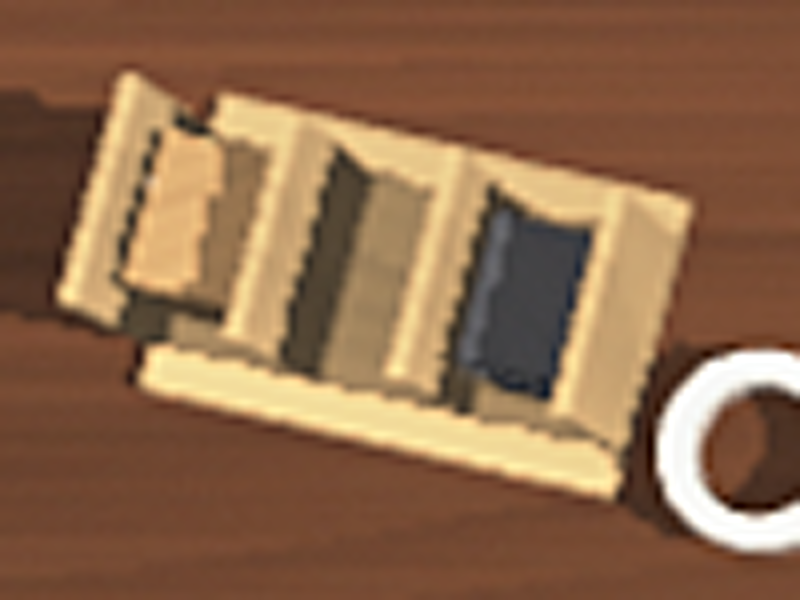

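```bash
python3 - <<'E'
from h import *
T=lambda u:px(u,104,158,8); S=lambda u:px((u[0],u[1]),335,240,4)
obs=[("top",(50,79,5),T((222,91))),("top",(50,-79,5),T((694,202))),("top",(-50,-79,0),T((610,499))),("top",(-50,79,0),T((137,388))),
("top",(36,79,91),T((124,72))),("top",(-36,79,91),T((58,302))),
# scene crop bottom right
("scene",(50,-79,0),S((64,196))),("scene",(36,-79,91),S((142,17))),("scene",(50,79,0),S((301,303)))]
p,r=fit(obs,[450,250,-13]);print(p);print(np.round(r,1))
for n in("top","scene"): print(fit([o for o in obs if o[0]==n],p)[0])
E
```

```text
[496.29843323 263.00224135 -13.12495766]
[[ -0.4   0.4]
 [ -1.1   0.3]
 [ -0.1   0.4]
 [  0.4   0.2]
 [ -0.6   0.3]
 [ -0.5  -0.1]
 [ -0.3  -0.8]
 [-13.7  16.2]
 [ -2.4   1.4]]
[496.89699284 262.01286538 -13.21908501]
[478.13994947 282.35752084 -24.76657442]
```

```bash
cat >> h.py <<'E'
from scipy.spatial.transform import Rotation as Ro
from station import get_state,capture
CAR=np.array([533.5,-245.5,7.9]); RACK=np.array([496.9,262.0,-13.2])
def W(P,L): return Rz(P[2])@np.array(L,float)+[P[0],P[1],0]
def go(pos,yaw,s=None):
    s=s or get_state();R=Ro.from_euler("xyz",s["eef_rot"],degrees=True)
    sh=R.inv().apply(np.array(pos)-s["ee_pos"]);tr=(R.inv()*Ro.from_euler("xyz",[180,0,yaw],degrees=True)).as_rotvec()
    print("t",round(s["t"],2),"row",np.round(sh,1).tolist(),np.round(tr,4).tolist())
E
python3 -c "
from h import *
p=W(CAR,(48,-52,200));print(p);go(p,97.9)"
```

```text
[ 588.19157063 -290.40915388  200.        ]
t 0.1 row [-649.5, -616.8, 57.7] [-0.0012, 0.0004, 1.1152]
```

Emit:
carry_out:
  commands:
    - [0.45,-650,-617,58,0,0,1.115]
    - [0.45,-650,-617,58,0,0,1.115]
    - [0.45,-650,-617,58,0,0,1.115]
    - [0.45,-650,-617,58,0,0,1.115]
    - [0.45,-650,-617,58,0,0,1.115]

```text
t: 0.72
ee_pos: [312.2, 222.3, 237.4]
eef_rot: [180.0, 0.0, 107.7]
wrist_force: [1.6, -0.1, 0.3]
gripper_width: 40.7
finger_force: 0.0
```

```bash
python3 -c "
from h import *
p=W(CAR,(48,-52,200));print(get_state()['ee_pos'],get_state()['eef_rot']);go(p,97.9)"
```

```text
[312.2364362  222.29770888 237.3936488 ] [1.79986105e+02 2.78356376e-04 1.07744009e+02]
t 0.72 row [-572.4, 106.6, 37.4] [0.0002, -0.0, 0.1718]
```

Emit:
carry_out:
  commands:
    - [0.45,-286,53,19,0,0,0.172]
    - [0.45,-286,53,19,0,0,0.172]
    - [0.45,-286,53,19,0,0,0.172]
    - [0.45,-286,53,19,0,0,0.172]
    - [0.45,-286,53,19,0,0,0.172]

```text
t: 1.35
ee_pos: [451.6, -33.8, 218.1]
eef_rot: [-180.0, -0.0, 98.1]
wrist_force: [-0.5, 0.1, 0.9]
gripper_width: 39.3
finger_force: 0.0
```

Emit:
carry_out:
  commands:
    - [0.45,-280,98,19,0,0,0]
    - [0.45,-280,98,19,0,0,0]
    - [0.45,-280,98,19,0,0,0]
    - [0.45,-280,98,19,0,0,0]
    - [0.45,-280,98,19,0,0,0]

```text
t: 1.98
ee_pos: [588.4, -296.7, 198.6]
eef_rot: [-180.0, -0.0, 98.2]
wrist_force: [-0.5, 0.2, 1.4]
gripper_width: 39.5
finger_force: 0.0
```

```bash
cat >> h.py <<'E'
def wcap(name):
    s=get_state();c=capture("wrist");c["T"]=np.array(c["T_tool_cam"]);R=Ro.from_euler("xyz",s["eef_rot"],degrees=True).as_matrix()
    Rc=R@c["T"][:3,:3];o=R@c["T"][:3,3]+s["ee_pos"]
    d[name]=dict(frame=c["frame"],intrinsics=c["intrinsics"],R=Rc.T,t=-Rc.T@o);pickle.dump(d,open("cal.pkl","wb"))
    cv2.imwrite(f"pics/{name}.png",cv2.resize(c["frame"],(800,600),interpolation=cv2.INTER_CUBIC))
E
python3 -c "
from h import *
p=W(CAR,(48,-52,200));print(get_state()['ee_pos'],get_state()['eef_rot']);go(p,97.9);wcap('w1')
for L in((48,-52,122.5),(31,-112,97),(-31,-112,97),(30,41,94),(91,48,8),(38,-61,94),(84,-61,94)): print(L,proj('w1',[W(CAR,L)])/.7)"
```

```text
[ 588.37322088 -296.66425763  198.55974267] [-1.79956940e+02 -3.84793916e-02  9.81622674e+01]
t 1.98 row [6.2, 0.7, -1.4] [-0.0008, -0.0007, 0.0046]
(48, -52, 122.5) [[398.44594872 308.72568791]]
(31, -112, 97) [[362.21233154 407.11361993]]
(-31, -112, 97) [[233.70064683 406.66391624]]
(30, 41, 94) [[354.38944175  65.44649115]]
(91, 48, 8) [[476.71762528  65.83435819]]
(38, -61, 94) [[376.18738753 305.62100674]]
(84, -61, 94) [[476.46193242 306.00227219]]
```

View pics/w1.png

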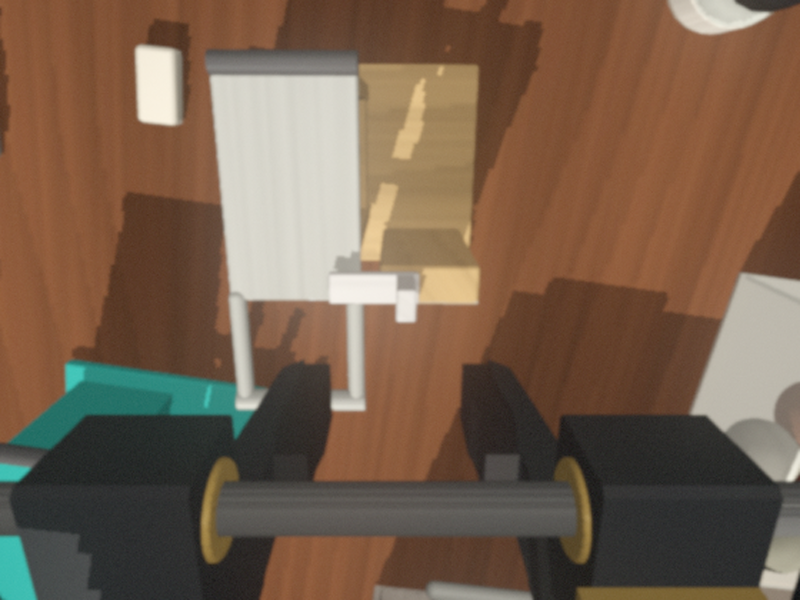

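```bash
python3 -c "
from h import *
go(W(CAR,(51.5,-52,125)),97.9)"
```

```text
t 2.02 row [10.3, 4.2, 72.1] [-0.001, 0.0004, 0.002]
```

Emit:
carry_out:
  commands:
    - [0.45,10,4,30,0,0,0]
    - [0.45,10,4,73,0,0,0]
    - [0.45,10,4,73,0,0,0]
    - [0,10,4,73,0,0,0]
    - [0,10,4,73,0,0,0]
  newtons: 10

```text
t: 2.65
ee_pos: [591.0, -284.3, 128.3]
eef_rot: [179.9, 0.1, 98.2]
wrist_force: [-0.7, -0.7, 0.3]
gripper_width: 21.6
finger_force: 0.0
```

Emit:
carry_out:
  commands:
    - [0,0,0,0,0,0,0]
    - [0,0,0,0,0,0,0]

```text
t: 2.9
ee_pos: [590.7, -284.1, 127.3]
eef_rot: [180.0, 0.0, 98.2]
wrist_force: [-0.7, 0.6, 3.8]
gripper_width: 7.8
finger_force: 10.0
```

Emit:
carry_out:
  commands:
    - [0,0,7,0,0,0,0]
    - [0,0,14,0,0,0,0]
    - [0,0,20,0,0,0,0]
    - [0,0,20,0,0,0,0]
    - [0,0,20,0,0,0,0]

```text
t: 3.52
ee_pos: [611.4, -281.2, 127.3]
eef_rot: [179.9, 0.1, 98.2]
wrist_force: [1.8, -0.2, 5.2]
gripper_width: 8.3
finger_force: 10.0
```

```bash
python3 -c "
from h import *
s=get_state();print(s['ee_pos'],Rz(-7.9)@(s['ee_pos']-W(CAR,(0,0,0))),s['wrist_force'],s['gripper_width'])
wcap('w2')
f=cv2.imread('pics/w2.png')"
```

```text
[ 611.4124965  -281.22711878  127.27165262] [ 72.26256747 -46.09669695 127.27165262] [ 1.78686736 -0.16040254  5.18540374] 8.34216455892721
```

Emit:
carry_out:
  commands:
    - [0.3,0,0,0,0,0,0]
    - [0.3,0,0,0,0,0,0]
    - [0.3,0,0,-40,0,0,0]
    - [0.3,0,0,-60,0,0,0]
    - [0.3,0,0,-60,0,0,0]

```text
t: 4.2
ee_pos: [610.7, -281.3, 187.6]
eef_rot: [179.9, 0.1, 98.2]
wrist_force: [0.9, -0.8, -0.5]
gripper_width: 26.3
finger_force: 0.0
```

```bash
python3 -c "
from h import *
go(W(CAR,(0,-112,180)),7.9)
print(get_state()['eef_rot'],get_state()['ee_pos'])"
```

```text
t 4.2 row [-65.5, -71.9, 7.6] [0.0026, -0.0001, 1.5764]
[1.79901987e+02 9.01962127e-02 9.82219070e+01] [ 610.69674497 -281.33524533  187.59363258]
```

Emit:
carry_out:
  commands:
    - [0.3,-65,-72,7,0,0,1.576]
    - [0.3,-65,-72,7,0,0,1.576]
    - [0.3,-65,-72,7,0,0,1.576]
    - [0.3,-65,-72,7,0,0,1.576]
    - [0.3,-65,-72,7,0,0,1.576]

```text
t: 4.82
ee_pos: [547.9, -355.5, 177.7]
eef_rot: [-179.8, 0.0, 44.1]
wrist_force: [0.1, 0.4, 0.4]
gripper_width: 26.2
finger_force: 0.0
```

Emit:
carry_out:
  commands:
    - [0.3,0,0,0,0,0,0.642]
    - [0.3,0,0,0,0,0,0.642]
    - [0.3,0,0,0,0,0,0.642]
    - [0.3,0,0,0,0,0,0.642]
    - [0.3,0,0,0,0,0,0.642]

```text
t: 5.45
ee_pos: [548.0, -355.4, 178.0]
eef_rot: [-179.9, 0.1, 7.8]
wrist_force: [-0.2, 0.5, -0.1]
gripper_width: 26.2
finger_force: 0.0
```

Emit:
carry_out:
  commands:
    - [0.3,0,0,0,0,0,0]

```text
t: 5.58
ee_pos: [548.2, -355.6, 178.7]
eef_rot: [-179.9, 0.0, 7.8]
wrist_force: [-0.0, 0.3, 0.0]
gripper_width: 26.4
finger_force: 0.0
```

```bash
python3 -c "
from h import *
go(W(CAR,(0,-112,95)),7.9)
wcap('w3')
for L in((74,-52,122.5),(31,-112,97),(-31,-112,97),(30,41,94),(91,48,8),(38,-61,94),(84,-61,94)): print(L,proj('w3',[W(CAR,L)])/.7)"
```

```text
t 5.58 row [0.7, 1.0, 83.7] [-0.001, 0.0008, -0.0015]
(74, -52, 122.5) [[216.02999053 131.79084778]]
(31, -112, 97) [[398.801113   242.06946882]]
(-31, -112, 97) [[398.80738268 381.88856157]]
(30, 41, 94) [[ 20.14662825 243.38698893]]
(91, 48, 8) [[91.34795651 91.28393752]]
(38, -61, 94) [[270.97996237 223.41171934]]
(84, -61, 94) [[261.85093493 101.36830783]]
```

View pics/w3.png

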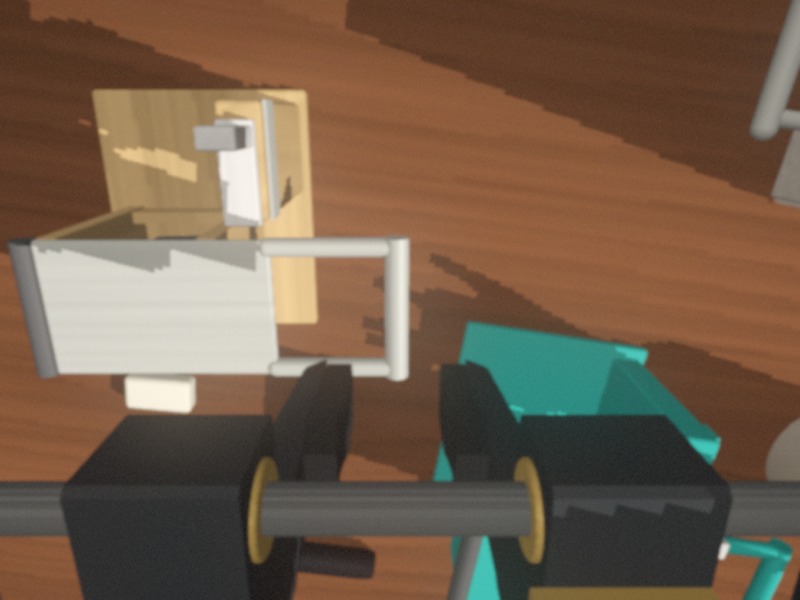

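Emit:
carry_out:
  commands:
    - [0.3,1,1,45,0,0,0]
    - [0.3,1,1,87,0,0,0]
    - [0.3,1,1,87,0,0,0]
    - [0,1,1,87,0,0,0]
    - [0,1,1,87,0,0,0]
  newtons: 20

```text
t: 6.25
ee_pos: [550.0, -355.5, 94.4]
eef_rot: [-179.9, -0.1, 7.7]
wrist_force: [-0.7, 5.1, 7.0]
gripper_width: 9.5
finger_force: 20.2
```

Emit:
carry_out:
  commands:
    - [0,1,0,0,0,0,0]
    - [0,1,0,0,0,0,0]

```text
t: 6.5
ee_pos: [550.2, -355.5, 94.5]
eef_rot: [-179.9, 0.0, 7.8]
wrist_force: [-6.9, 7.9, 5.4]
gripper_width: 9.4
finger_force: 20.1
```

```bash
python3 -c "
from h import *
s=get_state();print(Rz(-7.9)@(s['ee_pos']-W(CAR,(0,0,0))),s['wrist_force'],s['gripper_width'],s['eef_rot'])
# arc rows in tool frame: tool y = -carrier y ; tool z=-z
for a in np.arange(8,105,6.4667):
  a=np.radians(a);print(round(np.degrees(a)),np.round([-153*(1-np.cos(a)),-153*np.sin(a)],1))"
```

```text
[   1.45424443 -111.28871634   94.49662055] [-6.89174459  7.91704405  5.36930633] 9.43009343890087 [-1.79912577e+02  4.66886828e-02  7.76559348e+00]
8 [ -1.5 -21.3]
14 [ -4.9 -38.2]
21 [-10.1 -54.7]
27 [-17.2 -70.4]
34 [-26.  -85.3]
40 [-36.4 -99. ]
47 [ -48.3 -111.5]
53 [ -61.5 -122.6]
60 [ -75.9 -132.1]
66 [ -91.3 -140. ]
73 [-107.4 -146.1]
79 [-124.2 -150.3]
86 [-141.3 -152.5]
92 [-158.5 -152.9]
99 [-175.7 -151.3]
```

Emit:
carry_out:
  commands:
    - [0,0,-1.5,-21.3,0,0,0]
    - [0,0,-5,-38,0,0,0]
    - [0,0,-10,-54.7,0,0,0]
    - [0,0,-17,-70.4,0,0,0]
    - [0,0,-26,-85.3,0,0,0]

```text
t: 7.12
ee_pos: [546.6, -329.6, 178.7]
eef_rot: [-179.9, 0.0, 7.7]
wrist_force: [-1.5, 6.5, -6.6]
gripper_width: 8.3
finger_force: 20.4
```

```bash
python3 -c "
from h import *
s=get_state();print(Rz(-7.9)@(s['ee_pos']-W(CAR,(0,0,0))),s['wrist_force'],s['gripper_width'],s['finger_force'])"
```

```text
[  1.4571043  -85.13799575 178.6769792 ] [-1.53230245  6.46091458 -6.61909992] 8.313727653131336 20.437268167734146
```

Emit:
carry_out:
  commands:
    - [0,0,-10.4,-13.7,0,0,0]
    - [0,0,-22.3,-26.2,0,0,0]
    - [0,0,-35.5,-37.3,0,0,0]
    - [0,0,-50,-46.8,0,0,0]
    - [0,0,-65.3,-54.7,0,0,0]

```text
t: 7.75
ee_pos: [538.1, -265.2, 233.1]
eef_rot: [180.0, -0.0, 7.7]
wrist_force: [0.4, 0.7, -7.3]
gripper_width: 8.3
finger_force: 20.7
```

Emit:
carry_out:
  commands:
    - [0,0,0,0,0,0,0]

```text
t: 7.88
ee_pos: [538.1, -264.7, 233.3]
eef_rot: [180.0, -0.0, 7.8]
wrist_force: [-3.1, 2.6, -4.1]
gripper_width: 8.8
finger_force: 20.6
```

```bash
python3 -c "
from h import *
s=get_state();print(Rz(-7.9)@(s['ee_pos']-W(CAR,(0,0,0))),s['wrist_force'],s['gripper_width'],s['finger_force'])
wcap('w4');c=capture('scene')['frame'];cv2.imwrite('pics/s4.png',cv2.hconcat([cv2.resize(c[120:280,100:260],(400,400)),cv2.resize(cv2.imread('pics/w4.png'),(400,400))]))"
```

```text
[  1.93298091 -19.60568095 233.33369499] [-3.12389064  2.58915207 -4.12519313] 8.821335427641898 20.55462196469307
```

View pics/s4.png

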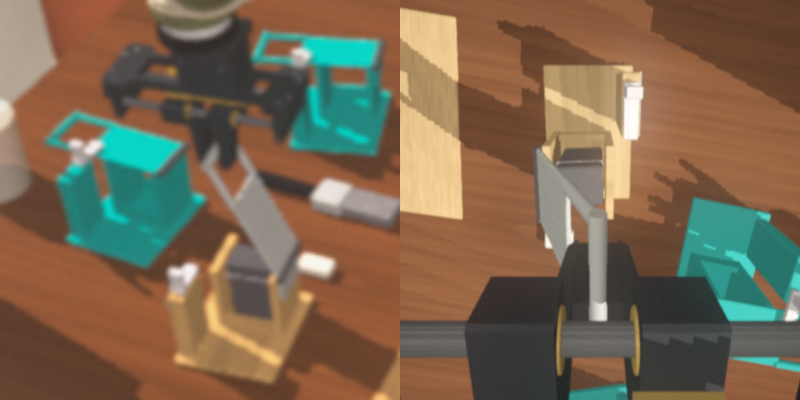

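The flap is held and rising at about 66°. The tab (wrist 630,110) is clear, and the tin is visible in its place. I'll continue the arc.

Emit:
carry_out:
  commands:
    - [0,0,-16,-6,0,0,0]
    - [0,0,-33,-10.3,0,0,0]
    - [0,0,-50,-12.5,0,0,0]
    - [0,0,-67,-12.9,0,0,0]
    - [0,0,-84.4,-11.3,0,0,0]

```text
t: 8.6
ee_pos: [526.8, -181.4, 244.4]
eef_rot: [179.9, -0.1, 7.7]
wrist_force: [0.3, -2.8, -3.6]
gripper_width: 8.6
finger_force: 20.4
```

Emit:
carry_out:
  commands:
    - [0,0,-8,1,0,0,0]
    - [0,0,-12,2,0,0,0]
    - [0,0,-12,2,0,0,0]

```text
t: 8.98
ee_pos: [525.3, -170.2, 241.9]
eef_rot: [-180.0, -0.0, 7.7]
wrist_force: [-1.0, -1.1, -1.9]
gripper_width: 8.6
finger_force: 19.9
```

```bash
python3 -c "
from h import *
s=get_state();p=Rz(-7.9)@(s['ee_pos']-W(CAR,(0,0,0)));print(p,s['wrist_force'],s['gripper_width'],s['finger_force'],np.degrees(np.arctan2(p[2]-94,41-p[1])))"
```

```text
[  2.23162507  75.67481226 241.86784057] [-0.98540292 -1.12866056 -1.85629782] 8.628164842644752 19.91167813539505 103.19732744641426
```

Emit:
carry_out:
  commands:
    - [0.35,0,0,0,0,0,0]
    - [0.35,0,0,0,0,0,0]
    - [0.35,0,0,-30,0,0,0]
    - [0.35,0,0,-60,0,0,0]
    - [0.35,0,0,-60,0,0,0]

```text
t: 9.6
ee_pos: [525.8, -170.8, 303.8]
eef_rot: [179.9, -0.2, 7.7]
wrist_force: [-0.9, -0.4, -0.6]
gripper_width: 30.6
finger_force: 0.0
```

Emit:
carry_out:
  commands:
    - [0.65,0,76,0,0,0,-1.573]
    - [0.65,0,76,0,0,0,-1.573]
    - [0.65,0,76,0,0,0,-1.573]
    - [0.65,0,76,0,0,0,-1.573]
    - [0.65,0,76,0,0,0,-1.573]

```text
t: 10.22
ee_pos: [535.3, -245.8, 300.3]
eef_rot: [-179.9, -0.0, 61.8]
wrist_force: [0.3, -0.3, 0.1]
gripper_width: 57.6
finger_force: 0.0
```

Emit:
carry_out:
  commands:
    - [0.65,0,0,0,0,0,-0.64]
    - [0.65,0,0,0,0,0,-0.64]
    - [0.65,0,0,0,0,0,-0.64]
    - [0.65,0,0,0,0,0,-0.64]
    - [0.65,0,0,0,0,0,-0.64]

```text
t: 10.85
ee_pos: [535.3, -245.7, 300.7]
eef_rot: [-179.9, -0.1, 98.1]
wrist_force: [-0.4, 0.2, 0.1]
gripper_width: 57.5
finger_force: 0.0
```

```bash
python3 -c "
from h import *
go(W(CAR,(0,0,81)),97.9)
wcap('w5')
for x in(17,-17):
  for y in (25,-25): print((x,y),proj('w5',[W(CAR,(x,y,88))])/.7)
for a in (1.7,1.8,1.9): print(a,proj('w5',[W(CAR,(31,41-153*np.cos(a),92+153*np.sin(a)))])/.7)"
```

```text
t 10.85 row [0.2, -1.5, 219.7] [-0.0011, -0.0012, 0.0027]
(17, 25) [[420.4752035  206.15745563]]
(17, -25) [[419.2197795 281.4182848]]
(-17, 25) [[366.89651821 206.03324338]]
(-17, -25) [[367.96527327 281.30417379]]
1.7 [[484.18321537 175.49470745]]
1.8 [[485.30211975 128.74883861]]
1.9 [[485.66655006  82.30920534]]
```

View pics/w5.png

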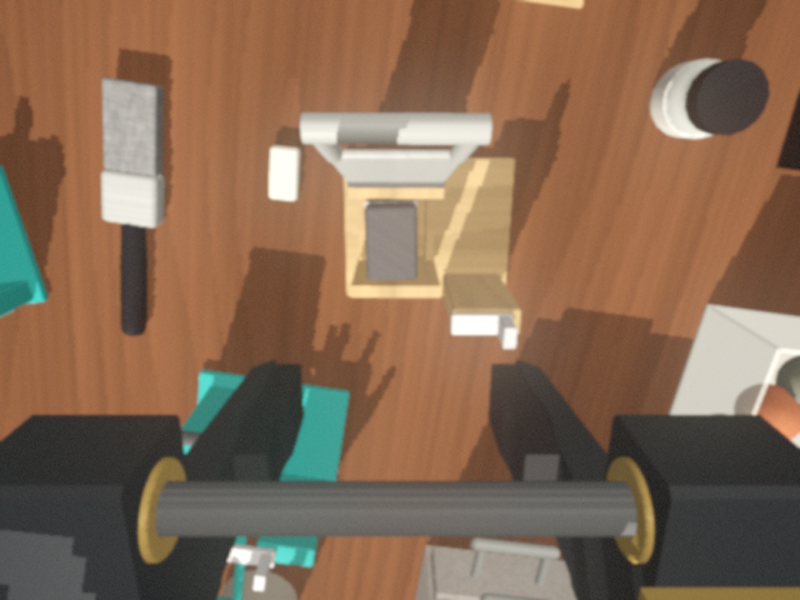

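```bash
python3 -c "
from station import *;import numpy as np
print(np.round(capture('wrist')['T_tool_cam'],3), get_state()['q'])"
```

```text
[[-0.0000e+00 -9.5100e-01 -3.0900e-01  8.0730e+01]
 [ 1.0000e+00 -1.0000e-03  1.0000e-03 -5.8900e-01]
 [-1.0000e-03 -3.0900e-01  9.5100e-01 -1.2638e+02]
 [ 0.0000e+00  0.0000e+00  0.0000e+00  1.0000e+00]] [-3.60466843e+01  2.48449379e+01  6.95876308e+01  3.10595102e-03
  8.56287450e+01 -4.40485701e+01]
```

Emit:
carry_out:
  commands:
    - [0.65,0,0,0,0,0,0.93]
    - [0.65,0,0,0,0,0,0.93]
    - [0.65,0,0,0,0,0,0.93]
    - [0.65,0,0,0,0,0,0.93]
    - [0.65,0,0,0,0,0,0.93]

```text
t: 11.58
ee_pos: [535.4, -245.7, 301.5]
eef_rot: [-180.0, 0.0, 44.4]
wrist_force: [-1.1, -0.7, 0.1]
gripper_width: 57.2
finger_force: 0.0
```

Emit:
carry_out:
  commands:
    - [0.65,0,0,0,0,0,0.93]
    - [0.65,0,0,0,0,0,0.93]
    - [0.65,0,0,0,0,0,0.93]
    - [0.65,0,0,0,0,0,0.93]
    - [0.65,0,0,0,0,0,0.93]

```text
t: 12.2
ee_pos: [535.4, -245.8, 301.5]
eef_rot: [-180.0, 0.0, -8.9]
wrist_force: [0.4, 0.8, 0.6]
gripper_width: 57.4
finger_force: 0.0
```

Emit:
carry_out:
  commands:
    - [0.65,0,0,0,0,0,0.93]
    - [0.65,0,0,0,0,0,0.93]
    - [0.65,0,0,0,0,0,0.93]
    - [0.65,0,0,0,0,0,0.93]
    - [0.65,0,0,0,0,0,0.93]

```text
t: 12.82
ee_pos: [535.4, -245.8, 301.5]
eef_rot: [180.0, 0.0, -62.2]
wrist_force: [0.6, -0.0, -0.1]
gripper_width: 57.2
finger_force: 0.0
```

Emit:
carry_out:
  commands:
    - [0.65,0,0,0,0,0,0.355]
    - [0.65,0,0,0,0,0,0.355]
    - [0.65,0,0,0,0,0,0.355]
    - [0.65,0,0,0,0,0,0.355]

```text
t: 13.32
ee_pos: [535.4, -245.8, 301.7]
eef_rot: [180.0, 0.0, -81.9]
wrist_force: [-0.2, -1.0, 0.8]
gripper_width: 57.3
finger_force: 0.0
```

```bash
python3 -c "
from h import *
go(W(CAR,(-1,0,81)),-82.1);print(get_state()['q'])"
```

```text
t 13.32 row [-0.5, 2.9, 220.7] [0.0001, 0.0002, 0.0029]
[-3.60418583e+01  2.48188738e+01  6.95443085e+01  3.37871041e-03
  8.56489493e+01  1.35893314e+02]
```

Emit:
carry_out:
  commands:
    - [0.65,0,3,60,0,0,0.003]
    - [0.65,0,3,120,0,0,0.003]
    - [0.65,0,3,165,0,0,0.003]
    - [0.65,0,3,195,0,0,0.003]
    - [0.65,0,3,220,0,0,0.003]

```text
t: 13.95
ee_pos: [532.2, -246.0, 80.4]
eef_rot: [180.0, 0.0, -82.1]
wrist_force: [0.2, -0.6, 0.0]
gripper_width: 57.3
finger_force: 0.0
```

Emit:
carry_out:
  commands:
    - [0.65,0,0,0,0,0,0]
    - [0,0,0,0,0,0,0]
    - [0,0,0,0,0,0,0]
    - [0,0,0,0,0,0,0]
    - [0,0,0,0,0,0,0]
  newtons: 25

```text
t: 14.58
ee_pos: [532.8, -246.5, 82.8]
eef_rot: [-179.9, -0.1, -82.3]
wrist_force: [-1.6, 0.5, 6.1]
gripper_width: 33.9
finger_force: 24.8
```

Emit:
carry_out:
  commands:
    - [0,0,0,-20,0,0,0]
    - [0,0,0,-80,0,0,0]
    - [0,0,0,-140,0,0,0]
    - [0,0,0,-200,0,0,0]
    - [0,0,0,-262,0,0,0]

```text
t: 15.2
ee_pos: [532.0, -245.9, 345.6]
eef_rot: [180.0, 0.0, -82.3]
wrist_force: [0.6, -0.5, -1.7]
gripper_width: 34.0
finger_force: 24.8
```

Emit:
carry_out:
  commands:
    - [0,0,0,0,0,0,0]

```text
t: 15.32
ee_pos: [533.1, -246.5, 348.5]
eef_rot: [-179.6, -0.4, -82.2]
wrist_force: [-0.1, 0.4, -2.7]
gripper_width: 33.7
finger_force: 24.8
```

```bash
python3 -c "
from h import *
go((540,-5,340),-13.2);print(get_state()['gripper_width'],get_state()['wrist_force'],get_state()['q'])"
```

```text
t 15.32 row [-238.4, -39.4, 7.3] [-0.0019, -0.0092, -1.2051]
33.735970039494646 [-0.0904257   0.38358564 -2.73088919] [-3.62392316e+01  2.35224702e+01  6.46628834e+01  1.79448600e-03
  9.13087983e+01  1.36006681e+02]
```

Emit:
carry_out:
  commands:
    - [0,-45,-7,0,0,0,-1.2]
    - [0,-95,-15,0,0,0,-1.2]
    - [0,-145,-23,0,0,0,-1.2]
    - [0,-195,-31,0,0,0,-1.2]
    - [0,-238,-39,0,0,0,-1.2]

```text
t: 15.95
ee_pos: [538.5, -3.2, 342.1]
eef_rot: [180.0, 0.2, -28.2]
wrist_force: [-0.3, -0.8, -2.4]
gripper_width: 33.6
finger_force: 24.8
```

Emit:
carry_out:
  commands:
    - [0,0,0,0,0,0,-0.271]
    - [0,0,0,0,0,0,-0.271]
    - [0,0,0,0,0,0,-0.271]
    - [0,0,0,0,0,0,-0.271]

```text
t: 16.45
ee_pos: [538.9, -5.2, 343.0]
eef_rot: [180.0, 0.1, -13.1]
wrist_force: [0.0, -0.6, -2.3]
gripper_width: 34.1
finger_force: 24.8
```

```bash
python3 -c "
from h import *
go((540,-5,79),-13.2)
c=capture('top')['frame'];cv2.imwrite('pics/t6.png',cv2.resize(c,(800,600)))"
```

```text
t 16.45 row [1.4, -0.4, 264.0] [0.0, 0.0014, 0.0013]
```

Emit:
carry_out:
  commands:
    - [0,0,0,60,0,0,0]
    - [0,0,0,120,0,0,0]
    - [0,0,0,180,0,0,0]
    - [0,0,0,225,0,0,0]
    - [0,0,0,250,0,0,0]

```text
t: 17.12
ee_pos: [538.1, -5.0, 91.4]
eef_rot: [180.0, 0.2, -13.1]
wrist_force: [0.6, -0.0, -2.4]
gripper_width: 34.3
finger_force: 24.8
```

Emit:
carry_out:
  commands:
    - [0,0,0,4,0,0,0]
    - [0,0,0,7,0,0,0]
    - [0,0,0,7,0,0,0]

```text
t: 17.5
ee_pos: [539.5, -5.2, 87.8]
eef_rot: [180.0, -0.1, -13.0]
wrist_force: [-0.0, -0.0, -2.1]
gripper_width: 33.9
finger_force: 24.8
```

Contact is expected near z=79; I'm at 87.8, still hanging free.

Emit:
carry_out:
  commands:
    - [0,0,0,3,0,0,0]
    - [0,0,0,6,0,0,0]
    - [0,0,0,8,0,0,0]
    - [0,0,0,8,0,0,0]
    - [0,0,0,8,0,0,0]

```text
t: 18.12
ee_pos: [539.1, -5.1, 78.9]
eef_rot: [180.0, -0.0, -13.0]
wrist_force: [0.3, 0.3, -0.7]
gripper_width: 34.0
finger_force: 24.8
```

Emit:
carry_out:
  commands:
    - [0,0,0,1,0,0,0]
    - [0,0,0,1,0,0,0]

```text
t: 18.38
ee_pos: [539.4, -5.3, 78.8]
eef_rot: [180.0, -0.1, -13.0]
wrist_force: [-3.1, -0.3, 8.6]
gripper_width: 33.7
finger_force: 24.8
```

Emit:
carry_out:
  commands:
    - [0.65,0,0,0,0,0,0]
    - [0.65,0,0,0,0,0,0]
    - [0.65,0,0,0,0,0,0]
    - [0.65,0,0,-40,0,0,0]
    - [0.8,0,0,-80,0,0,0]

```text
t: 19.0
ee_pos: [538.9, -5.1, 158.6]
eef_rot: [-180.0, 0.1, -13.0]
wrist_force: [-0.9, 0.1, -0.5]
gripper_width: 65.0
finger_force: 0.0
```

Emit:
carry_out:
  commands:
    - [0.8,0,0,0,0,0,-1.569]
    - [0.8,0,0,0,0,0,-1.569]
    - [0.8,0,0,0,0,0,-1.569]
    - [0.8,0,0,0,0,0,-1.569]
    - [0.8,0,0,0,0,0,-1.569]

```text
t: 19.62
ee_pos: [539.0, -5.1, 157.7]
eef_rot: [-180.0, 0.0, 41.0]
wrist_force: [0.4, 0.1, 0.4]
gripper_width: 70.2
finger_force: 0.0
```

Emit:
carry_out:
  commands:
    - [0.8,0,0,0,0,0,-0.638]
    - [0.8,0,0,0,0,0,-0.638]
    - [0.8,0,0,0,0,0,-0.638]
    - [0.8,0,0,0,0,0,-0.638]
    - [0.8,0,0,0,0,0,-0.638]

```text
t: 20.25
ee_pos: [539.0, -5.1, 157.7]
eef_rot: [-180.0, -0.0, 77.2]
wrist_force: [-0.1, -0.1, 0.1]
gripper_width: 70.5
finger_force: 0.0
```

```bash
python3 -c "
from h import *
go((539.5,-5.3,79),76.8)
wcap('w7')
for x in(17,-17):
  for y in (25,-25): print((x,y),proj('w7',[W((539.5,-5.3,-13.1+90),(x,y,84))])/.7)"
```

```text
t 20.25 row [-0.1, 0.5, 78.7] [-0.0002, -0.0, 0.007]
(17, 25) [[334.58123549 284.43540541]]
(17, -25) [[462.01983621 285.00357405]]
(-17, 25) [[337.08215768 363.12610424]]
(-17, -25) [[458.45207373 363.62924515]]
```

View pics/w7.png

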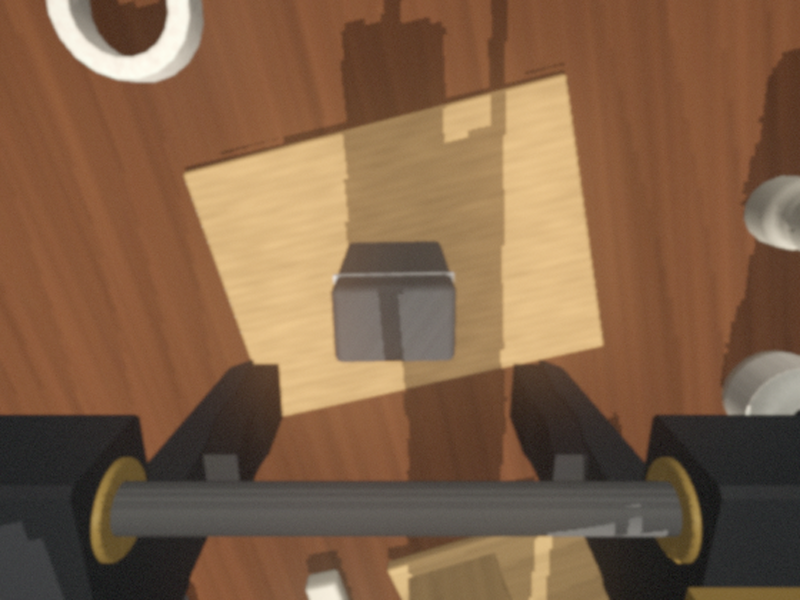

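Emit:
carry_out:
  commands:
    - [0.8,2,1,40,0,0,0]
    - [0.8,2,1,78,0,0,0]
    - [0.8,2,1,78,0,0,0]
    - [0,2,1,78,0,0,0]
    - [0,2,1,78,0,0,0]

```text
t: 20.92
ee_pos: [541.1, -3.5, 81.4]
eef_rot: [179.9, 0.0, 77.2]
wrist_force: [-2.1, 0.1, 1.3]
gripper_width: 52.8
finger_force: 1.0
```

Emit:
carry_out:
  commands:
    - [0,0,0,0,0,0,0]
    - [0,0,0,0,0,0,0]

```text
t: 21.18
ee_pos: [541.0, -3.4, 81.2]
eef_rot: [179.9, -0.0, 77.2]
wrist_force: [-3.3, -0.5, 7.9]
gripper_width: 50.2
finger_force: 24.7
```

Emit:
carry_out:
  commands:
    - [0,0,0,-20,0,0,0]
    - [0,0,0,-60,0,0,0]
    - [0,0,0,-110,0,0,0]
    - [0,0,0,-130,0,0,0]
    - [0,0,0,-130,0,0,0]

```text
t: 21.8
ee_pos: [540.9, -3.5, 211.2]
eef_rot: [179.8, -0.0, 77.2]
wrist_force: [1.0, 0.1, -2.6]
gripper_width: 50.1
finger_force: 24.7
```

```bash
python3 -c "
from h import *
go(W(RACK,(0,0,210)),76.8);print(W(RACK,(0,0,0)),get_state()['gripper_width'])"
```

```text
t 21.8 row [249.2, -101.5, 0.9] [0.0033, -0.0, 0.0078]
[496.9 262.    0. ] 50.1439237415411
```

Emit:
carry_out:
  commands:
    - [0,50,-20,0,0,0,0.007]
    - [0,100,-40,0,0,0,0.007]
    - [0,150,-60,0,0,0,0.007]
    - [0,170,-69,0,0,0,0.007]
    - [0,170,-69,0,0,0,0.007]

```text
t: 22.42
ee_pos: [509.9, 178.7, 208.5]
eef_rot: [-179.9, 0.0, 77.0]
wrist_force: [0.1, -0.8, -1.7]
gripper_width: 50.3
finger_force: 24.7
```

Emit:
carry_out:
  commands:
    - [0,0,0,0,0,0,0]

```text
t: 22.55
ee_pos: [510.7, 176.9, 209.0]
eef_rot: [-179.9, 0.0, 76.8]
wrist_force: [0.4, -0.4, -1.4]
gripper_width: 49.8
finger_force: 24.7
```

```bash
python3 -c "
from h import *
print(get_state()['ee_pos'],get_state()['eef_rot'])
wcap('w8')
for x in(36,-36):
  for y in (-28,-23,23,28,): print((x,y),proj('w8',[W(RACK,(x,y,91))])/.7)
go(W(RACK,(0,0,210)),76.8)"
```

```text
[510.66670775 176.90569528 209.03894335] [-1.79936359e+02  3.80141723e-02  7.68175098e+01]
(36, -28) [[403.85711584 181.26795133]]
(36, -23) [[403.90946229 169.96569494]]
(36, 23) [[404.42475294  58.70797652]]
(36, 28) [[404.48470965  45.76257018]]
(-36, -28) [[244.18469847 181.28107706]]
(-36, -23) [[243.20664209 169.97990143]]
(-36, 23) [[233.57886057  58.73350351]]
(-36, 28) [[232.45862575  45.78949475]]
t 22.6 row [79.9, -33.0, -0.8] [-0.0008, 0.0005, -0.0003]
```

View pics/w8.png

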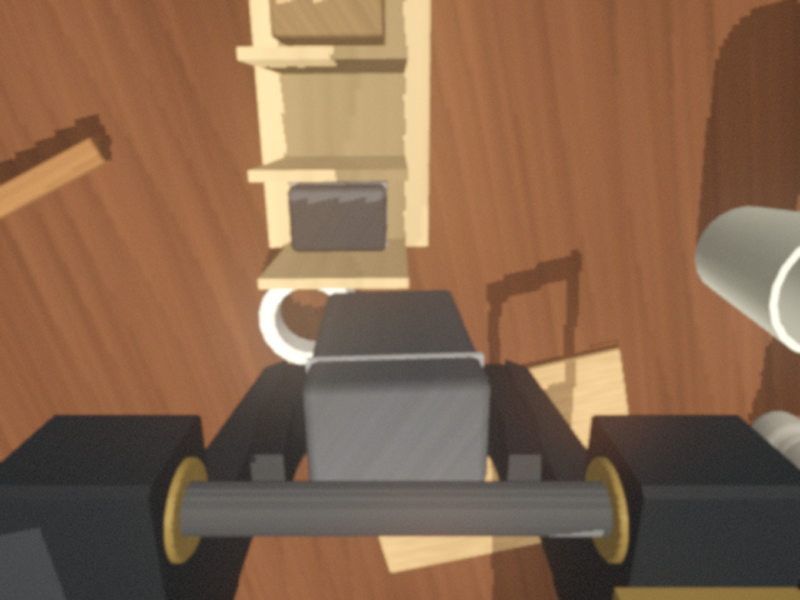

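```bash
python3 -c "
from h import *
P=(510.67,176.9,76.8)
for e in(13,15,17,19):
  for y in(25,-25): print(e,proj('w8',[W(P,(e,y,212)),W(P,(e,y,132))]).round(1).tolist(),(proj('w8',[W(P,(e,y,212)),W(P,(e,y,132))])/.7).round(0).tolist())
go(W(RACK,(1.5,0,210)),76.8)"
```

```text
13 [[210.6, 272.4], [234.2, 204.0]] [[301.0, 389.0], [335.0, 291.0]]
13 [[346.2, 272.4], [321.6, 204.0]] [[495.0, 389.0], [459.0, 291.0]]
15 [[210.3, 267.5], [234.1, 200.7]] [[300.0, 382.0], [334.0, 287.0]]
15 [[346.5, 267.5], [321.7, 200.7]] [[495.0, 382.0], [460.0, 287.0]]
17 [[210.0, 262.6], [233.9, 197.3]] [[300.0, 375.0], [334.0, 282.0]]
17 [[346.8, 262.6], [321.9, 197.3]] [[495.0, 375.0], [460.0, 282.0]]
19 [[209.7, 257.7], [233.8, 194.0]] [[300.0, 368.0], [334.0, 277.0]]
19 [[347.1, 257.7], [322.0, 193.9]] [[496.0, 368.0], [460.0, 277.0]]
t 22.6 row [79.9, -31.5, -0.8] [-0.0008, 0.0005, -0.0003]
```

```bash
python3 -c "
from h import *
for n,X in(('w8',(240,276,310)),('w7',(245,290,310))):
  g=cv2.cvtColor(d[n]['frame'],cv2.COLOR_BGR2GRAY).astype(int)
  for x in X: print(n,'col',x,[(y,int(g[y,x])) for y in range(165,345,3)])
  for y in((215,235,262,300) if n=='w8' else (180,200,220,240)): print(n,'row',y,[(x,int(g[y,x])) for x in range(205,360,3)])
"
```

```text
w8 col 240 [(165, 106), (168, 105), (171, 103), (174, 101), (177, 142), (180, 145), (183, 144), (186, 146), (189, 145), (192, 146), (195, 206), (198, 222), (201, 233), (204, 221), (207, 96), (210, 92), (213, 93), (216, 95), (219, 94), (222, 92), (225, 93), (228, 90), (231, 93), (234, 90), (237, 91), (240, 90), (243, 90), (246, 89), (249, 139), (252, 136), (255, 86), (258, 85), (261, 85), (264, 85), (267, 89), (270, 96), (273, 111), (276, 123), (279, 126), (282, 127), (285, 128), (288, 127), (291, 130), (294, 132), (297, 129), (300, 128), (303, 129), (306, 129), (309, 132), (312, 130), (315, 131), (318, 133), (321, 132), (324, 135), (327, 132), (330, 131), (333, 132), (336, 110), (339, 87), (342, 96)]
w8 col 276 [(165, 166), (168, 147), (171, 147), (174, 146), (177, 148), (180, 146), (183, 149), (186, 148), (189, 148), (192, 148), (195, 213), (198, 228), (201, 204), (204, 96), (207, 89), (210, 87), (213, 89), (216, 88), (219, 88), (222, 84), (225, 86), (228, 87), (231, 84), (234, 81), (237, 82), (240, 81), (243, 79), (246, 86), (249, 158), (252, 99), (255, 80), (258, 78), (261, 80), (
[... 7336 characters left out ...]
3, 140), (346, 140), (349, 141), (352, 172), (355, 193), (358, 194)]
w7 row 240 [(205, 193), (208, 193), (211, 192), (214, 192), (217, 193), (220, 194), (223, 196), (226, 197), (229, 196), (232, 189), (235, 117), (238, 122), (241, 123), (244, 123), (247, 125), (250, 122), (253, 120), (256, 119), (259, 118), (262, 120), (265, 121), (268, 105), (271, 89), (274, 86), (277, 91), (280, 94), (283, 120), (286, 117), (289, 116), (292, 118), (295, 119), (298, 119), (301, 116), (304, 117), (307, 119), (310, 119), (313, 116), (316, 106), (319, 121), (322, 134), (325, 136), (328, 136), (331, 139), (334, 138), (337, 140), (340, 141), (343, 139), (346, 140), (349, 138), (352, 156), (355, 193), (358, 193)]
```

Emit:
carry_out:
  commands:
    - [0,35,-13,0,0,0,0]
    - [0,65,-25,0,0,0,0]
    - [0,82.5,-31.5,0,0,0,0]
    - [0,82.5,-31.5,0,0,0,0]
    - [0,82.5,-31.5,0,0,0,0]

```text
t: 23.22
ee_pos: [499.1, 264.1, 209.7]
eef_rot: [-180.0, 0.0, 76.8]
wrist_force: [-0.3, 0.1, -0.6]
gripper_width: 49.7
finger_force: 24.7
```

```bash
python3 -c "
from h import *
go(W(RACK,(1.5,2.8,180)),76.8);s=get_state();print(Rz(13.2)@(s['ee_pos']-W(RACK,(0,0,0))),s['eef_rot'],s['gripper_width'])"
```

```text
t 23.23 row [0.2, -0.2, 29.7] [-0.0, 0.0005, -0.0]
[  1.67791621   2.5647978  209.7405945 ] [-1.79998525e+02  2.58388298e-02  7.67982483e+01] 49.67996226114025
```

Emit:
carry_out:
  commands:
    - [0,0,0,20,0,0,0]
    - [0,0,0,38,0,0,0]
    - [0,0,0,50,0,0,0]
    - [0,0,0,60,0,0,0]
    - [0,0,0,60,0,0,0]

```text
t: 23.85
ee_pos: [498.7, 264.9, 149.4]
eef_rot: [-180.0, 0.0, 76.8]
wrist_force: [-0.3, 0.4, -1.7]
gripper_width: 50.2
finger_force: 24.7
```

Emit:
carry_out:
  commands:
    - [0,0,0,15,0,0,0]
    - [0,0,0,30,0,0,0]
    - [0,0,0,45,0,0,0]
    - [0,0,0,58,0,0,0]
    - [0,0,0,58,0,0,0]

```text
t: 24.48
ee_pos: [498.3, 265.0, 90.7]
eef_rot: [-179.9, 0.1, 76.9]
wrist_force: [-0.1, -0.5, -1.5]
gripper_width: 50.0
finger_force: 24.7
```

Emit:
carry_out:
  commands:
    - [0,0,0,3,0,0,0]
    - [0,0,0,6,0,0,0]
    - [0,0,0,6,0,0,0]
    - [0,0,0,6,0,0,0]

```text
t: 24.98
ee_pos: [498.9, 265.2, 86.0]
eef_rot: [180.0, -0.0, 76.9]
wrist_force: [-0.5, 0.1, -1.7]
gripper_width: 49.9
finger_force: 24.7
```

Emit:
carry_out:
  commands:
    - [0,0,0,2,0,0,0]
    - [0,0,0,3.5,0,0,0]
    - [0,0,0,3.5,0,0,0]
    - [0,0,0,3.5,0,0,0]

```text
t: 25.48
ee_pos: [498.8, 265.2, 82.4]
eef_rot: [180.0, 0.0, 76.9]
wrist_force: [-1.0, 0.4, -1.7]
gripper_width: 50.4
finger_force: 24.7
```

Emit:
carry_out:
  commands:
    - [0,0,0,1,0,0,0]
    - [0,0,0,1,0,0,0]

```text
t: 25.72
ee_pos: [498.9, 265.3, 82.3]
eef_rot: [180.0, -0.0, 76.9]
wrist_force: [-3.8, -0.6, 7.7]
gripper_width: 49.7
finger_force: 24.7
```

Emit:
carry_out:
  commands:
    - [0.75,0,0,0,0,0,0]
    - [0.75,0,0,0,0,0,0]
    - [0.75,0,0,0,0,0,0]
    - [0.75,0,0,-20,0,0,0]
    - [0.75,0,0,-60,0,0,0]

```text
t: 26.35
ee_pos: [498.1, 264.9, 140.8]
eef_rot: [-179.8, 0.1, 76.8]
wrist_force: [-0.2, -0.5, 0.2]
gripper_width: 66.2
finger_force: 0.0
```

Emit:
carry_out:
  commands:
    - [0.75,-40,0,-60,0,0,0]
    - [0.75,-80,0,-90,0,0,0]
    - [0.75,-80,0,-90,0,0,0]
    - [0.75,-80,0,-90,0,0,0]

```text
t: 26.85
ee_pos: [480.4, 187.5, 230.5]
eef_rot: [-179.9, 0.0, 76.8]
wrist_force: [-0.1, 0.8, -0.2]
gripper_width: 65.9
finger_force: 0.0
```

```bash
python3 -c "
from h import *
wcap('w9');print(get_state()['ee_pos'],get_state()['wrist_force'])
g=cv2.cvtColor(d['w9']['frame'],cv2.COLOR_BGR2GRAY).astype(int)
for L in((0,17,85),(0,-17,85),(25,0,85),(-25,0,85),(0,23,91),(0,28,91),(0,-23,91),(0,-28,91)): print(L,proj('w9',[W((498.4,262,-13.2),L)]).round(0).tolist())
u=proj('w9',[W((498.4,262,-13.2),(0,0,85))])[0].astype(int);print(u)
for dx in(-15,15): print([(y,g[y,u[0]+dx]) for y in range(max(0,u[1]-70),u[1]+70,3)])
print([(x,g[u[1],x]) for x in range(u[0]-75,u[0]+75,3)])
# flap check in scene vs earlier
c=capture('scene');d['s9']=c
for a in(1.7,1.8,1.9):print(a,proj('s9',[W(CAR,(0,41-153*np.cos(a),92+153*np.sin(a)))]))
e=cv2.absdiff(c['frame'],d['scene']['frame']).max(2);n,l,st,ce=cv2.connectedComponentsWithStats((e>50).astype('uint8'));print([(s.tolist()) for s in st if s[4]>60])
"
```

```text
[480.317365   187.79028696 230.10434218] [ 0.27793715  0.79137324 -0.60443651]
(0, 17, 85) [[279.0, 60.0]]
(0, -17, 85) [[278.0, 111.0]]
(25, 0, 85) [[315.0, 86.0]]
(-25, 0, 85) [[242.0, 86.0]]
(0, 23, 91) [[279.0, 50.0]]
(0, 28, 91) [[279.0, 41.0]]
(0, -23, 91) [[278.0, 121.0]]
(0, -28, 91) [[278.0, 128.0]]
[278  85]
[(15, np.int64(154)), (18, np.int64(156)), (21, np.int64(156)), (24, np.int64(155)), (27, np.int64(153)), (30, np.int64(152)), (33, np.int64(147)), (36, np.int64(112)), (39, np.int64(105)), (42, np.int64(181)), (45, np.int64(215)), (48, np.int64(216)), (51, np.int64(182)), (54, np.int64(105)), (57, np.int64(128)), (60, np.int64(118)), (63, np.int64(126)), (66, np.int64(132)), (69, np.int64(132)), (72, np.int64(131)), (75, np.int64(131)), (78, np.int64(132)), (81, np.int64(130)), (84, np.int64(129)), (87, np.int64(130)), (90, np.int64(129)), (93, np.int64(131)), (96, np.int64(128)), (99, np.int64(134)), (102, np.int64(133)), (105, np.int64(130)), (108, np.int64(116)), (111, np.int64(149)), (114, np.int64(140)), (117, np.int64(139)), (120, np.int64(164)), (123, np.int64(2
[... 2419 characters left out ...]
83.73018049]]
[[0, 0, 560, 420, 217823], [371, 0, 43, 75, 1711], [423, 0, 11, 12, 80], [468, 0, 41, 29, 729], [439, 15, 23, 13, 93], [472, 29, 88, 143, 4036], [502, 31, 34, 16, 201], [542, 31, 9, 11, 61], [424, 32, 10, 8, 61], [355, 68, 18, 52, 394], [366, 68, 59, 79, 2101], [371, 77, 29, 19, 290], [321, 96, 18, 24, 288], [421, 103, 27, 10, 128], [423, 113, 26, 11, 172], [371, 146, 29, 13, 222], [361, 150, 18, 29, 259], [379, 158, 27, 10, 121], [409, 161, 103, 23, 594], [215, 172, 14, 43, 237], [341, 183, 44, 45, 1005], [155, 206, 62, 41, 1165], [252, 261, 55, 38, 816], [379, 261, 20, 35, 385], [502, 316, 44, 31, 687], [507, 346, 9, 34, 154], [518, 349, 23, 20, 195], [541, 354, 19, 30, 256]]
```

```bash
python3 -c "
from station import *
print(sign_off())"
```

```text
the job is handed in; nothing more can be done
None
```

The job is handed in: the tab is slid out, the flap laid back past upright, and the tin was set down on the board, regripped by its ends and lowered into the middle bay, within about 3 mm of centre by the last measurement; no verdict came back.

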